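Sweep the loose tube caps into the catch tray

TASK

Three blue screw caps lie loose on the lab bench. With the closed fingertips, gently sweep all three along the bench through the open side of the red three-sided tray until each is completely inside it: push them only, never pinch, lift or flick them. Leave the amber vial standing among them, the glass bottle and the tip box undisturbed where they are.

Things in the scene. Friction and masses are not known exactly. Their poses are not given: they have to be found in the camera images.
- tray: red tray fixed to the bench: back wall and two side walls 30 mm high, 4 mm thick; the fourth side is open and has no lip (paper-thin grey floor). Outside 130 (its x) by 168 mm (its y). Origin: centre of the footprint, at bench height. +x points from the open side (x = -65 mm) to the back; the open side looks to the robot's right (-y), turned by up to 0.3 rad; side walls' inner faces at y = +-80 mm
- cap_a_center (a point): a blue round screw cap lying flat and loose on the bench, 34 mm diameter, 14 mm high, about 15 g; slides easily. The three caps are alike. This point is its centre, 7 mm above the bench while it lies flat
- cap_b_center (a point): a blue round screw cap lying flat and loose on the bench, 34 mm diameter, 14 mm high, about 15 g; slides easily. The three caps are alike. This point is its centre, 7 mm above the bench while it lies flat
- cap_c_center (a point): a blue round screw cap lying flat and loose on the bench, 34 mm diameter, 14 mm high, about 15 g; slides easily. The three caps are alike. This point is its centre, 7 mm above the bench while it lies flat
- cap_a: the cap of point cap_a_center; origin at the centre of its underside
- cap_b: the cap of point cap_b_center; origin at the centre of its underside
- cap_c: the cap of point cap_c_center; origin at the centre of its underside
- vial: bystander: loose small amber glass vial with a white cap, standing upright among the caps, between them and the tray; 28 mm diameter, 60 mm tall, about 60 g, easily pushed over; origin at the centre of its underside
- bottle: bystander: loose glass bottle with a blue cap, upright to the right of the caps (towards -y), 68 mm diameter, 150 mm tall; origin at the centre of its underside
- tipbox: bystander: loose grey box of yellow pipette tips beyond the work, 80 x 120 mm, 52 mm tall; origin at the centre of its underside

How it is judged:
At the end, for the whole second after the job is handed in: All three caps lie at rest inside the tray: centres between the side walls and at least 13 mm inside the line of the open side, on the floor. Vial, bottle and tip box stand upright within 15 mm of where they began (x of cap_a_center in the frame of tray between -0.052 and 0.065 m and y of cap_a_center in the frame of tray between -0.084 and 0.084 m and height (world z) of each of cap_a_center, cap_b_center, cap_c_center below 0.02 m and linear speed of each of cap_a, cap_b, cap_c below 0.02 m/s and x of cap_b_center in the frame of tray between -0.052 and 0.065 m and y of cap_b_center in the frame of tray between -0.084 and 0.084 m and x of cap_c_center in the frame of tray between -0.052 and 0.065 m and y of cap_c_center in the frame of tray between -0.084 and 0.084 m and distance of each of vial, bottle, tipbox from where it was at the start of the episode below 0.015 m and angle between each of vial, bottle, tipbox's own z axis and vertical below 0.2 rad); the robot touches nothing.
It fails at once if a cap is lifted (centre more than 30 mm above the bench) (height (world z) of any of cap_a_center, cap_b_center, cap_c_center above 0.03 m).
It fails at once if a cap is pinched or pressed hard (over 15 N from the fingers) (contact force between the fingers and cap_a above 15 N or contact force between the fingers and cap_b above 15 N or contact force between the fingers and cap_c above 15 N).
It fails at once if a cap is flicked (faster than 0.7 m/s) (linear speed of any of cap_a, cap_b, cap_c above 0.7 m/s).
It fails at once if the vial, the bottle or the tip box is moved by over 15 mm or tipped (not (distance of vial from where it was at the start of the episode below 0.015 m) or not (distance of bottle from where it was at the start of the episode below 0.015 m) or not (distance of tipbox from where it was at the start of the episode below 0.015 m) or not (angle between vial's own z axis and vertical below 0.2 rad) or not (angle between bottle's own z axis and vertical below 0.2 rad) or not (angle between tipbox's own z axis and vertical below 0.2 rad)).
It also fails if it takes over 72 s, if anything falls off the work surface, if the arm or the gripper's body presses on something with over 40 N, if the wrist force passes 120 N, or if a joint passes its speed limit or range.

ROBOT

A 6-joint arm with a two-finger parallel gripper is mounted at the origin on the work surface. World frame = base frame: x ahead of the robot, y to its left, z up, the work surface at z = 0. Lengths are in m, angles in rad, forces in N, time in s.
With the tool pointing down it reaches from about 0.4 to 0.825 m from the base axis. Payload 7 kg.
Tool frame: the origin (TCP) lies midway between the tips of the shut fingers; the grasp point (between the pads) lies 19 mm behind it; z points along the fingers, y is the line along which they close (so a half turn about z gives the same grasp; the last joint's range is limited). The gripper opens to 88 mm and grips with 3 to 60 N. Pads are 19 mm wide; open, the fingers measure 130 mm over their backs; the gripper's body (78 mm by 193 mm) begins 47 mm behind the grasp point.
Start: joints at [1.526, 0.359, 0.012, 0, -1.224, -0.288], TCP at [0.221, 0.638, 0.227] pointing down, gripper open.
Joint ranges: [-3.07, 3.07], [-1.43, 2.12], [-1.02, 1.25], [-3.03, 1.67], [-3.05, -0], [-3.03, 3.03]. Speed limits (rad/s): [2.39, 2.39, 3.01, 3.14, 3.14, 3.14].

INTERFACE

Orientations are given as [roll, pitch, yaw] about the fixed x, y, z axes, in that order (R = Rz(yaw) Ry(pitch) Rx(roll)).
In Python, from station import telemetry, eyes, ticket, recognise, trace gives the robot as it stands. The module is installed in compiled form; this text tells all that it offers.
- The arm moves only by the tool servo_tool, never from a script. Its argument "series" is a list that holds one entry, the list of rows, each a list of 4 numbers: the shift along the tool's x, y, z in mm, then the turn about the tool's z in rad. In form: [[[x, y, z, roll], ...]]. A call has exactly 10 rows; each row shifts and turns the commanded pose from where the row before left it, along the tool's axes as they then stand; what a row does not reach is not made up. A row lasts 1/12 s, in which the tool goes at most 41.7 mm and 7.16 degrees, less where a joint would pass 70% of its speed; a pose out of reach is approached as far as the arm can. A call is refused whole if a number of a shift passes 41.7 or a number of a turn 0.125, either way. A call with a gripper value outside its range is refused whole. "claw" is the gripper's target within -1 to 1 (shut at 1, half-way at 0, fully open at -1), set as the call begins (left out, the last holds). The fingers move at their own pace and stop on an object; "grip_force" is the grip in N (left out, the last holds). Time passes only in rows, so rows that do not move let the fingers close, or fill a call up. It gives the time, the measured TCP pose, the force, the opening and the grip force at its end, in the units of the state.
- telemetry.get_state(): the state, without advancing time (a new reading comes with each control period).
- eyes.grab_frame(name): name is "scene" or "top"; returns the picture (420x560x3 uint8, red, green, blue); there is no depth.
- eyes.calibration(name): a dict with "mtx" (3x3 intrinsics, pixels), "k1" (the pictures are not rectified: a ray, as slopes to the right and down, at radius r is drawn at 1 + k1 r^2 times it, then the intrinsics apply), "rvec" (rotation vector, rad) and "tvec" (3), from world to camera coordinates, as OpenCV has them. Camera axes: x right, y down, z forward; pixel columns grow to the right and rows downward; lengths in m; the calibration is good to about 2 mm. A picture is of the moment at which its call begins. calibration takes no time and is no camera call.
- ticket.job_done(): hands the job in; it is judged then, once.
Trained networks look in the newest picture that a camera, given by its name, has taken for a name from the list of things; names that differ only in an ending like _2 or _b are one class to them, and where a whole thing is asked for, a point or a joint stands for the part that bears it (a point fixed in the world has none). Each returns a list of dicts, best first, with "conf" (0 to 1); they miss things now and then, are a little off and sometimes report something else, mostly with a low value. They report only what shows in the picture. A call takes as long as a camera call.
- recognise(camera, name): "position" ([x, y, z] in m, in world coordinates, good to about 4 mm: the middle of the surface that is visible of it).
- trace(camera, name): "mask" (420x560 bool, what is visible of it).
The state is a dict: "t": time; "q": joint angles; "qd": joint speeds; "joint_efforts": joint torques, N m; "eef_pos": TCP position; "ee_rot": TCP orientation; "force": force on the tool from outside, world axes, zero at the start; "moment": the same for the moment, N m; "width": finger opening in m; "gripper_force": force on a finger pad.
Only numpy, scipy, OpenCV 4.12 (cv2) and the standard library are available. Lean on these libraries where they do the work, as an engineer would, in place of code of your own. Each camera call takes 0.05 s, during which the arm holds its last target. There are 200 camera calls.

## Working session

There is one attempt and no reset: what is moved stays moved. The work goes in short steps, Python scripts to look and compute and a tool call to move; the robot and the scene stay as the last step left them, time stands still between calls to the robot, and variables do not carry over. Pictures are saved under pics/ and viewed, at most 10 in all, crops included, and the job is handed in when it is done.

Besides the shell and the picture viewer there is one more tool, called after "Call:" by a JSON object that holds its "api" and its "payload", one argument or row to a line. servo_tool: Moves the arm, as the interface text tells. Its arguments: {"type":"object","properties":{"series":{"type":"array"},"claw":{"type":"number"},"grip_force":{"type":"number"}},"required":["series"]}

```bash
mkdir -p pics
cat > h.py <<'E'
import numpy as np, cv2
from station import telemetry, eyes, ticket, recognise, trace
def ray(cam,px,z):
    c=eyes.calibration(cam); K=np.array(c["mtx"]); R=cv2.Rodrigues(np.array(c["rvec"],float))[0]; t=np.array(c["tvec"],float).ravel()
    px=np.atleast_2d(np.array(px,float))
    d=np.c_[(px[:,0]-K[0,2])/K[0,0],(px[:,1]-K[1,2])/K[1,1]]
    u=d.copy()
    for _ in range(20): u=d/(1+c["k1"]*(u**2).sum(1,keepdims=True))
    D=np.c_[u,np.ones(len(u))]@R; C=-R.T@t
    return (C+D*((z-C[2])/D[:,2])[:,None])
def shot(cam,name):
    im=eyes.grab_frame(cam); cv2.imwrite(f"pics/{name}.png",im[:,:,::-1]); return im
def caps(cam,im,z=0.014):
    hsv=cv2.cvtColor(im,cv2.COLOR_RGB2HSV)
    m=cv2.inRange(hsv,(100,110,50),(130,255,255))
    n,l,s,c=cv2.connectedComponentsWithStats(m)
    return [(s[i,4],c[i].round(1),ray(cam,c[i],z)[0].round(4)) for i in range(1,n) if s[i,4]>40]
E
python3 - <<'E'
from h import *
im=shot("top","t0"); print(caps("top",im))
for n in ["cap_a","vial","bottle","tipbox","tray"]:
    print(n,[(np.round(d["position"],3),round(d["conf"],2)) for d in recognise("top",n)])
shot("scene","s0")
s=telemetry.get_state(); print(s)
E
```

```text
[(np.int32(148), array([506.8, 116.8]), array([ 0.8456, -0.5249,  0.014 ])), (np.int32(154), array([542.7, 124.7]), array([ 0.8286, -0.6048,  0.014 ])), (np.int32(58), array([ 46.8, 145.4]), array([0.7693, 0.5195, 0.014 ])), (np.int32(158), array([497.7, 148. ]), array([ 0.7737, -0.5014,  0.014 ])), (np.int32(185), array([441.9, 161.1]), array([ 0.7422, -0.3765,  0.014 ])), (np.int32(146), array([286.7, 196.2]), array([ 0.6591, -0.0332,  0.014 ])), (np.int32(150), array([343.7, 233. ]), array([ 0.5797, -0.159 ,  0.014 ])), (np.int32(158), array([286.5, 281.1]), array([ 0.4736, -0.0356,  0.014 ]))]
cap_a [(array([ 0.657, -0.035,  0.015]), 0.55), (array([ 0.471, -0.036,  0.016]), 0.55), (array([ 0.582, -0.162,  0.012]), 0.47)]
vial []
bottle [(array([ 0.705, -0.316,  0.103]), 0.65)]
tipbox [(array([0.783, 0.081, 0.055]), 0.98), (array([ 0.704, -0.317,  0.102]), 0.15)]
tray [(array([ 0.56 ,  0.287, -0.001]), 0.75), (array([ 0.656, -0.033,  0.014]), 0.68)]
{'t': 0.35, 'q': array([ 1.52608214e+00,  3.58797038e-01,  1.17076018e-02, -7.41806071e-05,
       -1.22411157e+00, -2.88112879e-01]), 'qd': array([-0.00141541, -0.00149994, -0.00023833, -0.00089698, -0.00069577,
       -0.00095026]), 'joint_efforts': array([-4.39082505e-04, -5.81694889e+01,  2.92857170e+01,  6.99170664e+00,
        1.01510540e-02, -8.58224485e-05]), 'eef_pos': array([0.22050448, 0.63782805, 0.22633649]), 'ee_rot': array([ 3.14118484e+00, -4.81045593e-05, -3.32852272e-01]), 'force': array([ 0.18587334,  0.66147609, -0.33536797]), 'moment': array([ 0.0371661 ,  0.03424033, -0.01145236]), 'gripper_force': 0.0, 'width': 0.08772743731881465}
```

View pics/t0.png

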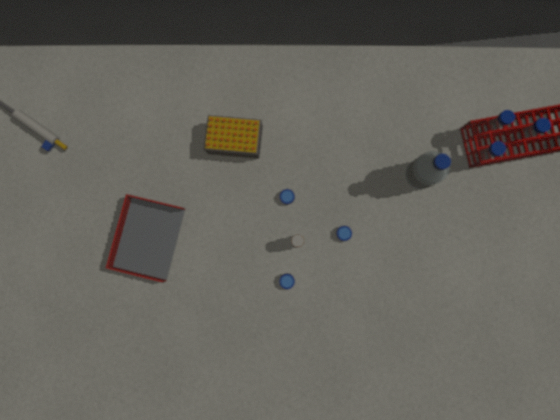

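View pics/s0.png

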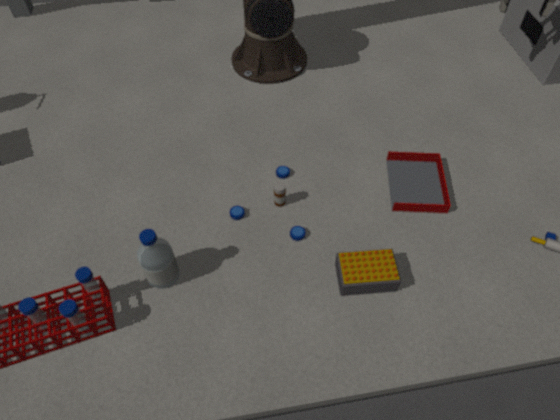

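The top view shows the caps at (287,196), (344,233) and (287,281), with the vial's white cap at (296,241). The tray opens to the right, with corners at about (184,208), (164,281), (127,196) and (108,268). The tip box is at (233,135). The scene view agrees, with the vial base near (280,205).

Run:
```python
from h import *
im=cv2.imread("pics/t0.png")[:,:,::-1].copy()
print("vial top", ray("top",[296.5,241],0.06).round(3))
print("vial base scene", ray("scene",[280,203],0.0).round(3), ray("scene",[280,182],0.06).round(3))
hsv=cv2.cvtColor(im,cv2.COLOR_RGB2HSV)
m=cv2.inRange(hsv,(0,120,60),(8,255,255))|cv2.inRange(hsv,(172,120,60),(180,255,255)); m[:,250:]=0
ys,xs=np.nonzero(m)
P=ray("top",np.c_[xs,ys],0.03)[:,:2].astype(np.float32)
r=cv2.minAreaRect(P); print(r, cv2.boxPoints(r).round(3))
print("manual z.03", ray("top",[[184,207],[164,281],[127,196],[108,269]],.03).round(3).tolist())
ms=cv2.inRange(hsv,(15,120,60),(35,255,255));ms[:,:190]=0;ms[:,280:]=0
ys,xs=np.nonzero(ms);print("tips",cv2.boxPoints(cv2.minAreaRect(ray("top",np.c_[xs,ys],.052)[:,:2].astype(np.float32))).round(3).tolist())
ims=cv2.imread("pics/s0.png")[:,:,::-1].copy(); print(caps("scene",ims))
```

```text
vial top [[ 0.56  -0.056  0.06 ]]
vial base scene [[ 0.563 -0.057  0.   ]] [[ 0.55  -0.055  0.06 ]]
((0.5623345375061035, 0.2766716182231903), (0.13111482560634613, 0.1660657376050949), 77.5880355834961) [[0.467 0.23 ]
 [0.629 0.195]
 [0.658 0.323]
 [0.495 0.359]]
manual z.03 [[0.63, 0.191, 0.03], [0.47, 0.228, 0.03], [0.653, 0.319, 0.03], [0.493, 0.352, 0.03]]
tips [[0.746999979019165, 0.03400000184774399], [0.8199999928474426, 0.02800000086426735], [0.8289999961853027, 0.14100000262260437], [0.7570000290870667, 0.1469999998807907]]
[(np.int32(126), array([282.5, 171.5]), array([ 0.4778, -0.0374,  0.014 ])), (np.int32(151), array([236.6, 212.1]), array([ 0.584 , -0.1612,  0.014 ])), (np.int32(166), array([297.3, 232.6]), array([ 0.663 , -0.0346,  0.014 ])), (np.int32(198), array([147.3, 236.6]), array([ 0.6189, -0.3617,  0.014 ])), (np.int32(51), array([550.5, 235.5]), array([0.765 , 0.5216, 0.014 ])), (np.int32(179), array([ 82.8, 274.1]), array([ 0.6926, -0.4931,  0.014 ])), (np.int32(211), array([ 26.8, 305.5]), array([ 0.7479, -0.5971,  0.014 ])), (np.int32(219), array([ 67.3, 307.6]), array([ 0.7656, -0.5168,  0.014 ]))]
```

Call:
{"api": "servo_tool", "payload": {
  "series": [
    [[0, 0, 7, 0.0915], [0, 0, 7, 0.0915], [0, 0, 7, 0.0915], [0, 0, 7, 0.0915], [0, 0, 7, 0.0915], [0, 0, 7, 0.0915], [0, 0, 7, 0.0915], [0, 0, 7, 0.0915], [0, 0, 7, 0.0915], [0, 0, 7, 0.0915]]
  ],
  "claw": 1,
  "grip_force": 10
}}

```text
t: 1.18
eef_pos: [0.2205, 0.6379, 0.1562]
ee_rot: [3.142, 0.0, -1.252]
force: [-0.2, -0.6, -0.4]
width: 0.0265
gripper_force: 0.0
```

```bash
cat >> h.py <<'E'
def go(x,y,yaw=None):
    s=telemetry.get_state(); p=s["eef_pos"]; w=s["ee_rot"][2]
    d=1000*np.array([x-p[0],y-p[1]])
    w2=w if yaw is None else yaw
    # in tool axes after turning to yaw
    print("t %.2f"%s["t"],"pos",p.round(4),"rot",np.round(s["ee_rot"],3),"turn",None if yaw is None else round(w-yaw,3),
      "shift tool",[round(float(v),1) for v in (d@[np.cos(w2),np.sin(w2)], d@[np.sin(w2),-np.cos(w2)])])
E
python3 -c "
from h import *
go(.681,-.094)"
```

```text
t 1.18 pos [0.2205 0.6379 0.1562] rot [ 3.142  0.    -1.252] turn None shift tool [839.3, -208.2]
```

Call:
{"api": "servo_tool", "payload": {
  "series": [
    [[20, -5, 0, 0], [36, -9, 0, 0], [36, -9, 0, 0], [36, -9, 0, 0], [36, -9, 0, 0], [36, -9, 0, 0], [36, -9, 0, 0], [36, -9, 0, 0], [36, -9, 0, 0], [36, -9, 0, 0]]
  ]
}}

```text
t: 2.02
eef_pos: [0.4119, 0.3375, 0.1569]
ee_rot: [-3.141, 0.0, -1.247]
force: [0.2, -0.6, -0.2]
width: 0.0006
gripper_force: 0.0
```

Call:
{"api": "servo_tool", "payload": {
  "series": [
    [[36, -9, 0, 0], [36, -9, 0, 0], [36, -9, 0, 0], [36, -9, 0, 0], [36, -9, 0, 0], [36, -9, 0, 0], [36, -9, 0, 0], [36, -9, 0, 0], [36, -9, 0, 0], [36, -9, 0, 0]]
  ]
}}

```text
t: 2.85
eef_pos: [0.6117, 0.0245, 0.1568]
ee_rot: [-3.141, 0.0, -1.248]
force: [0.3, 1.2, 0.2]
width: 0.0003
gripper_force: 0.0
```

```bash
python3 -c "
from h import *
go(.681,-.094)"
```

```text
t 2.85 pos [0.6117 0.0245 0.1568] rot [-3.141  0.    -1.248] turn None shift tool [134.4, -28.1]
```

Call:
{"api": "servo_tool", "payload": {
  "series": [
    [[30, -6, 0, 0], [30, -6, 0, 0], [30, -6, 0, 0], [25, -6, 0, 0], [15, -3, 0, 0], [4, -1, 10, 0], [0, 0, 25, 0], [0, 0, 30, 0], [0, 0, 25, 0], [0, 0, 15, 0]]
  ]
}}

```text
t: 3.68
eef_pos: [0.6777, -0.0912, 0.048]
ee_rot: [3.138, 0.002, -1.248]
force: [-0.9, -0.0, -1.3]
width: 0.0003
gripper_force: 0.0
```

```bash
python3 -c "
from h import *
go(.681,-.094)
im=shot('top','t1');print(caps('top',im)[-3:])
im=shot('scene','s1');print(caps('scene',im)[:3])"
```

```text
t 3.68 pos [ 0.6777 -0.0912  0.048 ] rot [ 3.138e+00  2.000e-03 -1.248e+00] turn None shift tool [3.7, -2.3]
[(np.int32(139), array([286.7, 196.2]), array([ 0.659 , -0.0332,  0.014 ])), (np.int32(149), array([343.6, 232.9]), array([ 0.5799, -0.1588,  0.014 ])), (np.int32(147), array([286.4, 281. ]), array([ 0.4738, -0.0354,  0.014 ]))]
[(np.int32(151), array([236.6, 212.1]), array([ 0.584 , -0.1611,  0.014 ])), (np.int32(208), array([147.5, 236.8]), array([ 0.6196, -0.3611,  0.014 ])), (np.int32(51), array([550.5, 235.5]), array([0.765 , 0.5216, 0.014 ]))]
```

View pics/t1.png

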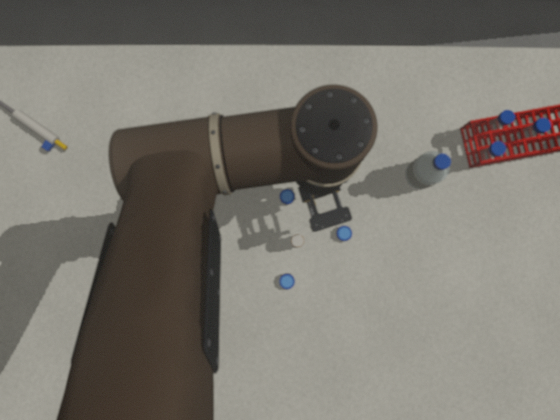

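Call:
{"api": "servo_tool", "payload": {
  "series": [
    [[2, -1, 10, 0], [1, -1, 10, 0], [0, 0, 10, 0], [0, 0, 7, 0], [0, 0, 3, 0], [0, 0, 0, 0], [-4, 0, 0, 0], [-6, 0, 0, 0], [-6, 0, 0, 0], [-6, 0, 0, 0]]
  ]
}}

```text
t: 4.62
eef_pos: [0.6759, -0.0726, 0.0121]
ee_rot: [-3.141, -0.0, -1.248]
force: [-0.1, 1.0, -0.1]
width: 0.0004
gripper_force: 0.0
```

```bash
python3 -c "
from h import *
go(.5614,.258)"
```

```text
t 4.62 pos [ 0.6759 -0.0726  0.0121] rot [-3.141 -0.    -1.248] turn None shift tool [-349.8, 3.6]
```

Call:
{"api": "servo_tool", "payload": {
  "series": [
    [[0, 3, 4, 0], [0, 0, 2, 0], [-3, 0, 0, 0], [-5, 0, 0, 0], [-5, 0, 0, 0], [-5, 0, 0, 0], [-7, 0, 0, 0], [-9, 0, 0, 0], [-11, 0, 0, 0], [-11, 0, 0, 0]]
  ]
}}

```text
t: 5.45
eef_pos: [0.6548, -0.0201, 0.0056]
ee_rot: [-3.142, 0.0, -1.248]
force: [-0.0, -0.5, -0.0]
width: 0.0005
gripper_force: 0.0
```

Call:
{"api": "servo_tool", "payload": {
  "series": [
    [[-12, 0, 0, 0], [-12, 0, 0, 0], [-12, 0, 0, 0], [-12, 0, 0, 0], [-12, 0, 0, 0], [-12, 0, 0, 0], [-12, 0, 0, 0], [-12, 0, 0, 0], [-12, 0, 0, 0], [-10, 0, 0, 0]]
  ]
}}

```text
t: 6.28
eef_pos: [0.6173, 0.092, 0.0056]
ee_rot: [-3.142, 0.0, -1.248]
force: [0.4, -0.2, 0.3]
width: 0.0006
gripper_force: 0.1
```

```bash
python3 -c "
from h import *
go(.5614,.258)
im=shot('scene','s2');print(caps('scene',im))
im=shot('top','t2');print(caps('top',im)[3:])"
```

```text
t 6.28 pos [0.6173 0.092  0.0056] rot [-3.142  0.    -1.248] turn None shift tool [-175.2, 0.3]
[(np.int32(128), array([282.4, 171.5]), array([ 0.4777, -0.0376,  0.014 ])), (np.int32(152), array([236.7, 212.1]), array([ 0.584, -0.161,  0.014])), (np.int32(212), array([147.5, 236.8]), array([ 0.6196, -0.3612,  0.014 ])), (np.int32(49), array([550.5, 235.6]), array([0.7651, 0.5215, 0.014 ])), (np.int32(189), array([ 83.2, 274.3]), array([ 0.6933, -0.4924,  0.014 ])), (np.int32(222), array([ 27.1, 305.8]), array([ 0.7486, -0.5964,  0.014 ])), (np.int32(231), array([ 67.5, 307.8]), array([ 0.7662, -0.5162,  0.014 ]))]
[(np.int32(158), array([497.7, 148. ]), array([ 0.7738, -0.5013,  0.014 ])), (np.int32(182), array([442. , 161.1]), array([ 0.7423, -0.3766,  0.014 ])), (np.int32(148), array([343.8, 232.9]), array([ 0.5798, -0.1592,  0.014 ])), (np.int32(155), array([286.4, 281. ]), array([ 0.4738, -0.0353,  0.014 ]))]
```

View pics/s2.png

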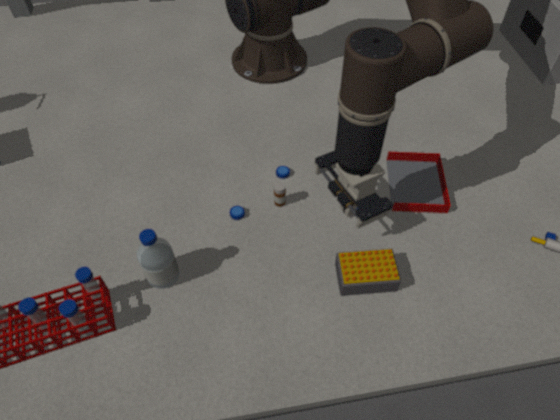

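The fingers are at about (350,195). Cap A no longer shows where it started, so it is hidden in front of the fingers. The vial is still upright at (280,195). I'll continue the push.

Call:
{"api": "servo_tool", "payload": {
  "series": [
    [[-10, 0, 0, 0], [-10, 0, 0, 0], [-10, 0, 0, 0], [-10, 0, 0, 0], [-10, 0, 0, 0], [-10, 0, 0, 0], [-10, 0, 0, 0], [-10, 0, 0, 0], [-10, 0, 0, 0], [-10, 0, 0, 0]]
  ]
}}

```text
t: 7.22
eef_pos: [0.5857, 0.1866, 0.0056]
ee_rot: [-3.142, -0.0, -1.248]
force: [0.9, 0.2, -0.0]
width: 0.0004
gripper_force: 0.1
```

Call:
{"api": "servo_tool", "payload": {
  "series": [
    [[-10, 0, 0, 0], [-10, 0, 0, 0], [-10, 0, 0, 0], [-10, 0, 0, 0], [-9, 0, 0, 0], [-8, 0, 0, 0], [-6, 0, 0, 0], [-4, 0, 0, 0], [-3, 0, 0, 0], [-2, 0, 0, 0]]
  ]
}}

```text
t: 8.05
eef_pos: [0.5631, 0.2541, 0.0055]
ee_rot: [3.142, -0.0, -1.248]
force: [-0.6, -0.0, 0.1]
width: 0.0002
gripper_force: 0.1
```

Call:
{"api": "servo_tool", "payload": {
  "series": [
    [[3, 0, 0, 0], [6, 0, 0, 0], [8, 0, 0, 0], [0, 0, -10, 0], [0, 0, -25, 0], [10, 0, -35, 0], [30, 0, -25, 0], [40, 0, 0, 0], [40, 0, 0, 0], [40, 0, 0, 0]]
  ]
}}

```text
t: 8.88
eef_pos: [0.62, 0.0843, 0.1025]
ee_rot: [-3.139, 0.0, -1.247]
force: [1.0, -0.1, -1.1]
width: 0.0005
gripper_force: 0.0
```

```bash
python3 -c "
from h import *
go(.466,-.095,-1.728)
im=shot('scene','s3');print(caps('scene',im)[:4])
im=shot('top','t3');print(caps('top',im)[3:])"
```

```text
t 8.88 pos [0.62   0.0843 0.1025] rot [-3.139  0.    -1.247] turn 0.481 shift tool [201.2, 124.1]
[(np.int32(130), array([282.5, 171.5]), array([ 0.4776, -0.0372,  0.014 ])), (np.int32(147), array([415.9, 180.2]), array([0.5585, 0.2772, 0.014 ])), (np.int32(149), array([236.7, 212.1]), array([ 0.584, -0.161,  0.014])), (np.int32(206), array([147.4, 236.8]), array([ 0.6195, -0.3615,  0.014 ]))]
[(np.int32(157), array([497.6, 148. ]), array([ 0.7737, -0.5011,  0.014 ])), (np.int32(178), array([441.9, 161.1]), array([ 0.7423, -0.3764,  0.014 ])), (np.int32(149), array([343.7, 232.9]), array([ 0.5798, -0.1591,  0.014 ])), (np.int32(131), array([145.5, 242.9]), array([0.5508, 0.2776, 0.014 ])), (np.int32(157), array([286.5, 281. ]), array([ 0.4737, -0.0357,  0.014 ]))]
```

View pics/s3.png

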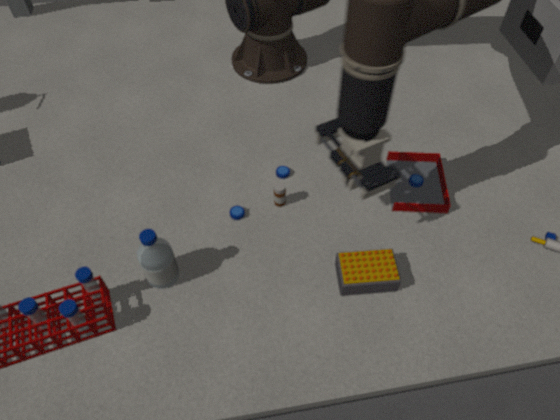

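Cap A is in the tray at (416,180), which is world (0.555, 0.277). Next is cap C.

Call:
{"api": "servo_tool", "payload": {
  "series": [
    [[0, 0, 0, 0.096], [0, 0, 0, 0.096], [0, 0, 0, 0.096], [0, 0, 0, 0.096], [0, 0, 0, 0.097], [15, 9, 0, 0], [29, 18, 0, 0], [29, 18, 0, 0], [29, 18, 0, 0], [29, 18, 0, 0]]
  ]
}}

```text
t: 9.82
eef_pos: [0.5175, -0.0317, 0.1011]
ee_rot: [-3.141, 0.0, -1.729]
force: [0.8, -1.6, 0.3]
width: 0.0002
gripper_force: 0.0
```

Call:
{"api": "servo_tool", "payload": {
  "series": [
    [[29, 18, 0, 0], [25, 15, 0, 0], [12, 8, 0, 0], [4, 2, 10, 0], [0, 0, 20, 0], [0, 0, 20, 0], [0, 0, 15, 0], [0, 0, 10, 0], [0, 0, 5, 0], [0, 0, 0, 0]]
  ]
}}

```text
t: 10.65
eef_pos: [0.4649, -0.0931, 0.02]
ee_rot: [3.14, -0.001, -1.729]
force: [-0.3, 0.6, 0.0]
width: 0.0004
gripper_force: 0.0
```

```bash
python3 -c "
from h import *
go(.4663,-.0958,-1.728)
go(.5235-.156*.0265,.257-.988*.0265)"
```

```text
t 10.65 pos [ 0.4649 -0.0931  0.02  ] rot [ 3.140e+00 -1.000e-03 -1.729e+00] turn -0.001 shift tool [2.5, -1.8]
t 10.65 pos [ 0.4649 -0.0931  0.02  ] rot [ 3.140e+00 -1.000e-03 -1.729e+00] turn None shift tool [-328.4, -2.7]
```

Call:
{"api": "servo_tool", "payload": {
  "series": [
    [[0, -2, 6, 0], [0, 0, 5, 0], [0, 0, 3, 0], [-5, 0, 0, 0], [-7, 0, 0, 0], [-6, 0, 0, 0], [-5, 0, 0, 0], [-5, 0, 0, 0], [-7, 0, 0, 0], [-9, 0, 0, 0]]
  ]
}}

```text
t: 11.48
eef_pos: [0.4742, -0.0492, 0.0067]
ee_rot: [-3.142, 0.0, -1.729]
force: [-0.3, -0.3, -0.2]
width: 0.0004
gripper_force: 0.1
```

Call:
{"api": "servo_tool", "payload": {
  "series": [
    [[-12, 0, 0, 0], [-12, 0, 0, 0], [-12, 0, 0, 0], [-12, 0, 0, 0], [-12, 0, 0, 0], [-12, 0, 0, 0], [-12, 0, 0, 0], [-12, 0, 0, 0], [-12, 0, 0, 0], [-12, 0, 0, 0]]
  ]
}}

```text
t: 12.32
eef_pos: [0.4932, 0.0698, 0.0065]
ee_rot: [3.142, -0.0, -1.729]
force: [0.3, -0.7, 0.3]
width: 0.0005
gripper_force: 0.1
```

```bash
python3 -c "
from h import *
go(.5235-.156*.0265,.257-.988*.0265)"
```

```text
t 12.32 pos [0.4932 0.0698 0.0065] rot [ 3.142 -0.    -1.729] turn None shift tool [-163.1, -0.5]
```

Call:
{"api": "servo_tool", "payload": {
  "series": [
    [[-10, 0, 0, 0], [-10, 0, 0, 0], [-10, 0, 0, 0], [-10, 0, 0, 0], [-10, 0, 0, 0], [-10, 0, 0, 0], [-10, 0, 0, 0], [-10, 0, 0, 0], [-10, 0, 0, 0], [-10, 0, 0, 0]]
  ]
}}

```text
t: 13.15
eef_pos: [0.5089, 0.1684, 0.0065]
ee_rot: [3.142, -0.0, -1.729]
force: [0.4, -0.1, -0.2]
width: 0.0005
gripper_force: 0.1
```

Call:
{"api": "servo_tool", "payload": {
  "series": [
    [[-10, 0, 0, 0], [-10, 0, 0, 0], [-10, 0, 0, 0], [-9, 0, 0, 0], [-8, 0, 0, 0], [-6, 0, 0, 0], [-5, 0, 0, 0], [-3, 0, 0, 0], [-2, 0, 0, 0], [0, 0, 0, 0]]
  ]
}}

```text
t: 13.98
eef_pos: [0.5187, 0.2298, 0.0065]
ee_rot: [3.142, -0.0, -1.729]
force: [-0.6, -0.6, 0.2]
width: 0.0002
gripper_force: 0.0
```

Call:
{"api": "servo_tool", "payload": {
  "series": [
    [[3, 0, 0, 0], [6, 0, 0, 0], [8, 0, 0, 0], [0, 0, -10, 0], [0, 0, -25, 0], [10, 0, -35, 0], [30, 0, -25, 0], [40, 0, 0, 0], [40, 0, 0, 0], [40, 0, 0, 0]]
  ]
}}

```text
t: 14.82
eef_pos: [0.4904, 0.0533, 0.1031]
ee_rot: [-3.14, 0.001, -1.728]
force: [0.5, -0.8, -0.0]
width: 0.0007
gripper_force: 0.0
```

```bash
python3 -c "
from h import *
go(.564,-.219,-1.867)
im=shot('scene','s4');print(caps('scene',im)[:4])
im=shot('top','t4');print(caps('top',im)[3:])
print('bottle',ray('top',[441.9,161.1],.15),ray('scene',[147.4,236.8],.15))
print('vial',[(np.round(d['position'],3),d['conf']) for d in recognise('scene','vial')])"
```

```text
t 14.82 pos [0.4904 0.0533 0.1031] rot [-3.140e+00  1.000e-03 -1.728e+00] turn 0.139 shift tool [239.0, -149.8]
[(np.int32(291), array([409.8, 176.2]), array([0.5439, 0.2667, 0.014 ])), (np.int32(150), array([236.6, 212.1]), array([ 0.5838, -0.1611,  0.014 ])), (np.int32(200), array([147.2, 236.6]), array([ 0.6189, -0.3618,  0.014 ])), (np.int32(49), array([550.6, 235.5]), array([0.7649, 0.5217, 0.014 ]))]
[(np.int32(156), array([497.5, 148. ]), array([ 0.7736, -0.5009,  0.014 ])), (np.int32(183), array([441.9, 161.1]), array([ 0.7422, -0.3765,  0.014 ])), (np.int32(148), array([343.6, 232.9]), array([ 0.5799, -0.1588,  0.014 ])), (np.int32(186), array([145. , 241.2]), array([0.5545, 0.2791, 0.014 ])), (np.int32(179), array([154.1, 255.7]), array([0.5231, 0.2571, 0.014 ]))]
bottle [[ 0.7131376  -0.32826271  0.15      ]] [[ 0.71926859 -0.32959025  0.15      ]]
vial [(array([ 0.571, -0.06 ,  0.046]), 0.68)]
```

View pics/s4.png

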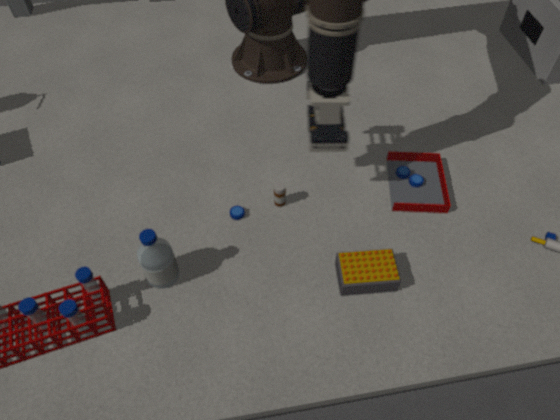

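Cap C is in too, at world (0.523, 0.257), and the vial is untouched. For cap B I'll pass the vial on its far side, then make a second push into the tray.

Call:
{"api": "servo_tool", "payload": {
  "series": [
    [[0, 0, 0, 0.096], [0, 0, 0, 0.096], [15, -10, 0, 0], [25, -17, 0, 0], [30, -20, 0, 0], [30, -20, 0, 0], [30, -20, 0, 0], [30, -20, 0, 0], [30, -20, 0, 0], [20, -10, 0, 0]]
  ]
}}

```text
t: 15.8
eef_pos: [0.5488, -0.1919, 0.1021]
ee_rot: [-3.141, -0.0, -1.921]
force: [-0.9, 0.4, 0.6]
width: 0.0006
gripper_force: 0.0
```

```bash
python3 -c "
from h import *
go(.561,-.218,-1.92)"
```

```text
t 15.80 pos [ 0.5488 -0.1919  0.1021] rot [-3.141 -0.    -1.921] turn -0.001 shift tool [20.3, -20.4]
```

Call:
{"api": "servo_tool", "payload": {
  "series": [
    [[10, -10, 0, 0], [8, -8, 0, 0], [2, -2, 10, 0], [0, 0, 20, 0], [0, 0, 20, 0], [0, 0, 18, 0], [0, 0, 12, 0], [0, 0, 5, 0], [0, 0, 0, 0], [0, 0, 0, 0]]
  ]
}}

```text
t: 16.63
eef_pos: [0.5597, -0.2143, 0.0167]
ee_rot: [3.141, -0.0, -1.92]
force: [0.1, -0.4, 0.7]
width: 0.0006
gripper_force: 0.0
```

```bash
python3 -c "
from h import *
go(.561,-.218,-1.92)
go(.582,-.16)"
```

```text
t 16.63 pos [ 0.5597 -0.2143  0.0167] rot [ 3.141 -0.    -1.92 ] turn 0.0 shift tool [3.0, -2.4]
t 16.63 pos [ 0.5597 -0.2143  0.0167] rot [ 3.141 -0.    -1.92 ] turn None shift tool [-58.7, -2.3]
```

Call:
{"api": "servo_tool", "payload": {
  "series": [
    [[0, -2, 5, 0], [0, 0, 5, 0], [0, 0, 0, 0], [-6, 0, 0, 0], [-7, 0, 0, 0], [-6, 0, 0, 0], [-5, 0, 0, 0], [-5, 0, 0, 0], [-7, 0, 0, 0], [-9, 0, 0, 0]]
  ]
}}

```text
t: 17.47
eef_pos: [0.5769, -0.173, 0.0066]
ee_rot: [-3.142, -0.0, -1.921]
force: [0.6, 0.1, 0.2]
width: 0.0003
gripper_force: 0.1
```

Call:
{"api": "servo_tool", "payload": {
  "series": [
    [[-10, 0, 0, 0], [-10, 0, 0, 0], [-10, 0, 0, 0], [-10, 0, 0, 0], [-10, 0, 0, 0], [-10, 0, 0, 0], [-10, 0, 0, 0], [-10, 0, 0, 0], [-10, 0, 0, 0], [-10, 0, 0, 0]]
  ]
}}

```text
t: 18.3
eef_pos: [0.6114, -0.0786, 0.0065]
ee_rot: [3.142, -0.0, -1.921]
force: [0.0, -0.8, -0.6]
width: 0.0004
gripper_force: 0.1
```

Call:
{"api": "servo_tool", "payload": {
  "series": [
    [[-10, 0, 0, 0], [-10, 0, 0, 0], [-10, 0, 0, 0], [-10, 0, 0, 0], [-8, 0, 0, 0], [-5, 0, 0, 0], [-3, 0, 0, 0], [-2, 0, 0, 0], [0, 0, 0, 0], [3, 0, 0, 0]]
  ]
}}

```text
t: 19.13
eef_pos: [0.63, -0.0278, 0.0065]
ee_rot: [-3.142, 0.0, -1.921]
force: [0.0, -0.2, 0.3]
width: 0.0006
gripper_force: 0.0
```

Call:
{"api": "servo_tool", "payload": {
  "series": [
    [[5, 0, 0, 0], [5, 0, 0, 0], [2, 0, -10, 0], [0, 0, -20, 0], [0, 0, -30, 0], [0, 0, -30, 0], [20, 0, -20, 0], [30, 0, 0, 0], [30, 0, 0, 0], [20, 0, 0, 0]]
  ]
}}

```text
t: 19.97
eef_pos: [0.5905, -0.1351, 0.1182]
ee_rot: [-3.14, 0.001, -1.921]
force: [0.2, 0.0, 0.4]
width: 0.0005
gripper_force: 0.0
```

```bash
python3 -c "
from h import *
go(.64,0)
im=shot('scene','s5');print(caps('scene',im)[:4])
im=shot('top','t5');print(caps('top',im)[3:])"
```

```text
t 19.97 pos [ 0.5905 -0.1351  0.1182] rot [-3.140e+00  1.000e-03 -1.921e+00] turn None shift tool [-143.9, -0.1]
[(np.int32(305), array([409.5, 176.1]), array([0.5433, 0.2661, 0.014 ])), (np.int32(165), array([311.1, 223.7]), array([6.442e-01, 3.000e-04, 1.400e-02])), (np.int32(204), array([147.4, 236.7]), array([ 0.6194, -0.3614,  0.014 ])), (np.int32(49), array([550.5, 235.5]), array([0.765 , 0.5215, 0.014 ]))]
[(np.int32(149), array([497.4, 148.1]), array([ 0.7733, -0.5008,  0.014 ])), (np.int32(184), array([441.6, 161.2]), array([ 0.7419, -0.3758,  0.014 ]))]
```

View pics/s5.png

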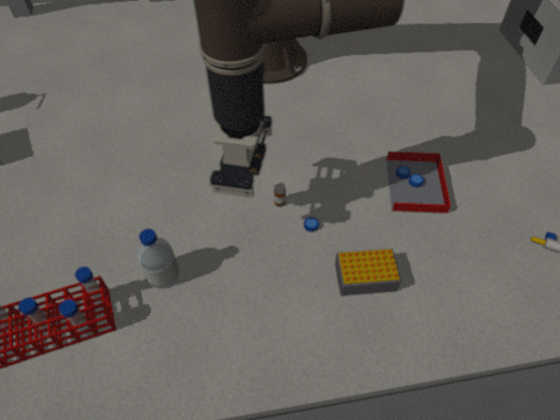

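```bash
python3 -c "
from h import *
go(.658,-.058,-1.296)"
```

```text
t 20.07 pos [ 0.59   -0.136   0.1177] rot [-3.141  0.    -1.924] turn -0.628 shift tool [-56.6, -86.6]
```

Call:
{"api": "servo_tool", "payload": {
  "series": [
    [[0, 0, 0, -0.105], [0, 0, 0, -0.105], [0, 0, 0, -0.105], [0, 0, 0, -0.105], [0, 0, 0, -0.104], [0, 0, 0, -0.104], [-15, -22, 0, 0], [-18, -28, 0, 0], [-15, -23, 0, 0], [-8, -13, 0, 0]]
  ]
}}

```text
t: 20.9
eef_pos: [0.6607, -0.0537, 0.1173]
ee_rot: [-3.14, -0.0, -1.292]
force: [0.5, -0.1, 0.2]
width: 0.0007
gripper_force: 0.0
```

Call:
{"api": "servo_tool", "payload": {
  "series": [
    [[0, 0, 10, 0], [0, 0, 20, 0], [0, 0, 25, 0], [0, 0, 20, 0], [0, 0, 15, 0], [0, 0, 10, 0], [0, 0, 5, 0], [0, 0, 0, 0], [0, 0, 0, 0], [0, 0, 0, 0]]
  ]
}}

```text
t: 21.73
eef_pos: [0.6596, -0.0557, 0.0128]
ee_rot: [-3.14, -0.0, -1.293]
force: [-0.0, 0.7, 0.2]
width: 0.0008
gripper_force: 0.0
```

```bash
python3 -c "
from h import *
go(.642,0)
go(.571+.271*.0265,.252-.963*.0265)"
```

```text
t 21.73 pos [ 0.6596 -0.0557  0.0128] rot [-3.14  -0.    -1.293] turn None shift tool [-58.4, 1.6]
t 21.73 pos [ 0.6596 -0.0557  0.0128] rot [-3.14  -0.    -1.293] turn None shift tool [-293.7, 0.8]
```

Call:
{"api": "servo_tool", "payload": {
  "series": [
    [[0, 1, 4, 0], [0, 0, 2, 0], [0, 0, 0, 0], [-6, 0, 0, 0], [-7, 0, 0, 0], [-6, 0, 0, 0], [-5, 0, 0, 0], [-5, 0, 0, 0], [-7, 0, 0, 0], [-9, 0, 0, 0]]
  ]
}}

```text
t: 22.57
eef_pos: [0.6454, -0.0121, 0.0056]
ee_rot: [-3.141, -0.0, -1.293]
force: [-0.2, -0.6, 0.1]
width: 0.0002
gripper_force: 0.1
```

Call:
{"api": "servo_tool", "payload": {
  "series": [
    [[-11, 0, 0, 0], [-11, 0, 0, 0], [-11, 0, 0, 0], [-11, 0, 0, 0], [-11, 0, 0, 0], [-11, 0, 0, 0], [-11, 0, 0, 0], [-11, 0, 0, 0], [-11, 0, 0, 0], [-11, 0, 0, 0]]
  ]
}}

```text
t: 23.4
eef_pos: [0.615, 0.0942, 0.0056]
ee_rot: [-3.142, 0.0, -1.293]
force: [0.3, -0.8, -0.2]
width: 0.0004
gripper_force: 0.1
```

```bash
python3 -c "
from h import *
go(.571+.271*.0265,.252-.963*.0265)"
```

```text
t 23.40 pos [0.615  0.0942 0.0056] rot [-3.142  0.    -1.293] turn None shift tool [-137.3, -0.9]
```

Call:
{"api": "servo_tool", "payload": {
  "series": [
    [[-10, 0, 0, 0], [-10, 0, 0, 0], [-10, 0, 0, 0], [-10, 0, 0, 0], [-10, 0, 0, 0], [-10, 0, 0, 0], [-10, 0, 0, 0], [-10, 0, 0, 0], [-10, 0, 0, 0], [-9, 0, 0, 0]]
  ]
}}

```text
t: 24.23
eef_pos: [0.5879, 0.1894, 0.0056]
ee_rot: [-3.142, 0.0, -1.293]
force: [0.8, 0.7, 0.1]
width: 0.0006
gripper_force: 0.1
```

Call:
{"api": "servo_tool", "payload": {
  "series": [
    [[-8, 0, 0, 0], [-8, 0, 0, 0], [-7, 0, 0, 0], [-6, 0, 0, 0], [-4, 0, 0, 0], [-3, 0, 0, 0], [-2, 0, 0, 0], [0, 0, 0, 0], [3, 0, 0, 0], [6, 0, 0, 0]]
  ]
}}

```text
t: 25.07
eef_pos: [0.5803, 0.2161, 0.0056]
ee_rot: [-3.141, 0.0, -1.292]
force: [0.8, -0.9, 0.3]
width: 0.0001
gripper_force: 0.0
```

Call:
{"api": "servo_tool", "payload": {
  "series": [
    [[8, 0, 0, 0], [0, 0, -10, 0], [0, 0, -25, 0], [0, 0, -35, 0], [20, 0, -25, 0], [35, 0, 0, 0], [40, 0, 0, 0], [40, 0, 0, 0], [30, 0, 0, 0], [10, 0, 0, 0]]
  ]
}}

```text
t: 25.9
eef_pos: [0.631, 0.036, 0.1015]
ee_rot: [-3.141, -0.0, -1.296]
force: [0.1, 0.6, 0.1]
width: -0.0
gripper_force: 0.0
```

```bash
python3 -c "
from h import *
im=shot('scene','s6')
c=np.array([.562,.275]);u=np.array([.22,.976]);v=np.array([-.976,.22])
for cam,i in(('scene',im),('top',shot('top','t6'))):
  for a,p,w in caps(cam,i):
    if 0<w[1]<.4: print(cam,a,w,((w[:2]-c)@u).round(3),((w[:2]-c)@v).round(3))"
```

```text
scene 439 [0.5532 0.2599 0.014 ] -0.017 0.005
top 189 [0.5554 0.2657 0.014 ] -0.011 0.004
top 193 [0.5234 0.2557 0.014 ] -0.027 0.033
```

View pics/s6.png

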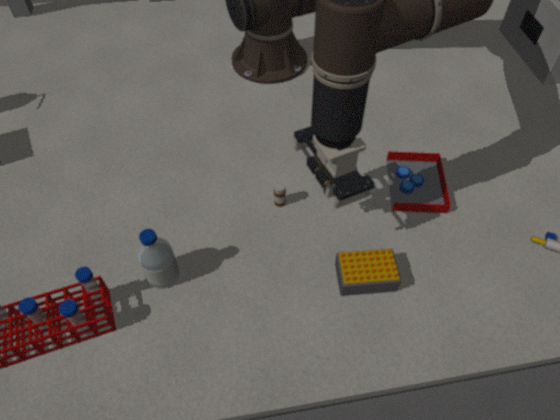

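All three caps are inside the tray, at about (403,173), (417,181) and (407,187), well past the open edge near column 391. The vial, bottle and tip box are where they began, and the arm is clear, so I'm handing it in.

```bash
python3 -c "
from h import *
print(ray('scene',[407,187],.014)); print(ticket.job_done())"
```

```text
[[0.57583975 0.248833   0.014     ]]
the job is handed in; nothing more can be done
None
```

All three caps were pushed into the tray, with the vial, bottle and tip box left where they stood; the job was handed in at about 26 s, and no verdict was shown.

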